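# Work the stuck head off the pepper mill and stand it on the coaster

### The job

The brass head of the marble pepper mill is jammed on its spindle and the mill needs refilling. Twist the head back and forth while pulling it gently upward until it comes off, without lifting the mill out of its dock. Then stand the head upright on its narrow foot in the middle of the cork coaster, letting go slowly without dropping it, so that it stays standing; leave everything else where it is.

Things in the scene. Friction and masses are not known exactly. Their poses are not given: they have to be found in the camera images.
- dock: dark wooden dock, 112 x 112 mm, fixed to the worktop, its low rim 22 mm high; origin at the centre of its underside on the worktop, z up. The square foot of the marble mill stands in its recess (floor 10 mm above the worktop), which keeps the mill from turning.
- mill (a joint): lift of the marble mill (0.8 kg; 66 mm square foot, waisted round body 44 to 58 mm wide, steel collar on top 110 mm above the worktop) out of the dock, m; 0 = standing in it. Only its weight of 8 N holds it down and brings it back: a straight pull on the jammed head lifts the whole mill.
- spindle_tip (a point): top of the mill's steel spindle, on its axis, 131 mm above the worktop. Sprung flutes on it jam the head until the head has risen 20 mm. Straight up the friction is more than the mill's weight; while the head turns (0.1 to 0.2 N m, either way, no limit) a few N raise it: about 2 mm per rad turned. The spindle itself does not turn.
- mill_head: round brass head of the mill, 72 mm tall, about 0.15 kg; origin at the centre of its foot's underside, z up its axis. Narrow hollow foot 29 mm in diameter up to 24 mm (bore 20 mm); cone; knurled cylindrical band 47 mm in diameter from 35 to 61 mm above the origin (grip here from above, any yaw); low dome. At the start its foot sits on the steel collar, 110 mm above the worktop.
- coaster: round cork coaster, 100 mm in diameter, 6 mm thick, fixed to the worktop; origin at the centre of its underside.
- wood_mill: wooden pepper mill, 58 mm in diameter, 170 mm tall, loose bystander; origin under its centre.
- spice_jar: glass spice jar with dark cap, 41 mm in diameter, 105 mm tall, loose bystander; origin under its centre.
- spice_jar2: a second glass spice jar with dark cap, 41 mm in diameter, 105 mm tall, loose bystander; origin under its centre.
- lemon: lemon, 78 x 55 x 56 mm, loose bystander lying on the worktop; origin under its centre.
- mug: white mug with dark stripes, 86 mm wide (120 mm with its handle), 90 mm tall, loose bystander standing on the hob glass (5.5 mm above the worktop); origin under its centre.

How it is judged:
By the outcome, as a careful person would: the job done as asked, in the order asked, and still so for the second after the job is handed in, with the robot touching nothing.
It also fails if it takes over 72 s, if anything falls off the work surface, if the arm or the gripper's body presses on something with over 40 N, if the wrist force passes 120 N, or if a joint passes its speed limit or range.

### The arm

A 6-joint arm with a two-finger parallel gripper is mounted at the origin on a cart in front of the work surface, level with it; the furniture and walls round the work are solid. World frame = base frame: x ahead of the robot, y to its left, z up, the work surface at z = 0. Lengths are in m, angles in rad, forces in N, time in s.
With the tool pointing down it reaches from about 0.3 to 0.75 m from the base axis. Payload 8.5 kg.
Tool frame: the origin (TCP) lies between the finger pads; the fingertips stand 25 mm ahead of it and the grasp point (between the pads) lies 6 mm ahead of it; z points along the fingers, y is the line along which they close (so a half turn about z gives the same grasp; the last joint's range is limited). The gripper opens to 85 mm and grips with 20 to 120 N. Pads are 22 mm wide; open, the fingers measure 114 mm over their backs; the gripper's body (76 mm by 85 mm) begins 54 mm behind the grasp point. The pads swing forward as they close: fully open they stand 13 mm farther back than shut.
Start: joints at [-1.389, 0.381, 1.297, -0, 1.464, -0.215], TCP at [0.213, -0.507, 0.256] pointing down, gripper open.
Joint ranges: [-3.11, 3.11], [-0.89, 2.33], [0.22, 2.48], [-1.42, 4.56], [0.17, 2.85], [-2.88, 2.88]. Speed limits (rad/s): [2.39, 2.39, 3.14, 3.14, 3.14, 3.14].

### API

Orientations are given as a rotation vector (axis times angle).
In Python, from plant import robot gives the robot as it stands.
- The arm moves only by the tool inch_along, called after "Emit:" by a JSON object that holds its "api" and its "payload", one argument or row to a line. Schema: {"type":"object","properties":{"moves":{"type":"array","items":{"type":"object","properties":{"sx":{"type":"number"},"sy":{"type":"number"},"sz":{"type":"number"},"rx":{"type":"number"},"ry":{"type":"number"},"rz":{"type":"number"}},"additionalProperties":false},"minItems":1,"maxItems":12},"finger_gap":{"type":"number"},"grip_force":{"type":"number"},"only":{"type":"string"},"quiet":{"type":"boolean"},"lines":{"type":"string"}},"required":["moves"],"additionalProperties":false}. moves is a list of rows, 1 to 12 of them, each an object with the fields sx, sy, sz (the shift in units of 100 mm), rx, ry, rz (a rotation vector in rad); a field left out counts as zero; each row shifts and turns the commanded pose from where the row before left it, along the tool's axes as they then stand; what a row does not reach is not made up. A row lasts 1/8 s, in which the tool goes at most 0.0625 m and 0.188 rad, less where a joint would pass 70% of its speed; a pose out of reach is approached as far as the arm can. finger_gap is the opening from 0.0 (shut) to 1.0 (fully open), set as the call begins (left out keeps the last). The fingers move at their own pace and stop on an object; grip_force is the grip in N (left out, the last holds). Time passes only in rows, so rows that do not move let the fingers close. The tool returns the time, the measured TCP pose, the force, the opening and the grip force at its end. only (a regular expression) keeps the lines of the reply that match it, lines (a string "A,B") keeps lines A to B, and quiet returns only ok. Input that does not fit is refused with a message, and nothing moves.
- robot.get_obs(): the state, without advancing time (a new reading comes with each control period).
- robot.get_image(name): name is "side" or "top"; returns the picture (420x560x3 uint8, red, green, blue); there is no depth.
- robot.camera_info(name): a dict with "vfov" (degrees; the focal length in pixels is half the picture's height over the tangent of half this angle, whatever the lens; pixels are square), "cx", "cy" (the principal point, pixels), "k1" (the pictures are not rectified: a ray, as slopes to the right and down, at radius r is drawn at 1 + k1 r^2 times it, then the intrinsics apply), "extrinsics" (4x4, takes a point from world to camera coordinates). Camera axes: x right, y down, z forward; pixel columns grow to the right and rows downward; lengths in m; the calibration is good to about 2 mm. A picture is of the moment at which its call begins. camera_info takes no time and is no camera call.
- robot.job_done(): hands the job in; it is judged then, once.
The state is a dict: "clock": time; "q": joint angles; "joint_velocities": joint speeds; "joint_efforts": joint torques, N m; "eef_pos": TCP position; "eef_rot": TCP orientation; "ft_force": force on the tool from outside, world axes, zero at the start; "torque": the same for the moment, N m; "grip_width": opening from 0.0 (shut) to 1.0 (fully open); "finger_force": force on a finger pad.
Only numpy, scipy, OpenCV 4.12 (cv2) and the standard library are available. Lean on these libraries where they do the work, as an engineer would, in place of code of your own. Each camera call takes 0.05 s, during which the arm holds its last target. There are 200 camera calls.

## Working session

There is one attempt and no reset: what is moved stays moved. The work goes in short steps, Python scripts to look and compute and a tool call to move; the robot and the scene stay as the last step left them, time stands still between calls to the robot, and variables do not carry over. Pictures are saved under pics/ and viewed, at most 10 in all, crops included, and the job is handed in when it is done.

```bash
ls; mkdir -p pics; python3 - <<'E'
from plant import robot
import cv2,numpy as np
for n in("side","top"):
    cv2.imwrite(f"pics/{n}0.png",robot.get_image(n)[:,:,::-1]); c=robot.camera_info(n); print(n,c)
o=robot.get_obs(); print(o)
E
```

```text
pics
plant.py
side {'vfov': 47.64385850966873, 'cx': 283.4681066653217, 'cy': 216.26479953113926, 'k1': -0.12301176710708397, 'extrinsics': array([[ 0.99998465, -0.00182075,  0.00523366, -0.58919214],
       [ 0.00217557, -0.73964151, -0.67299755,  0.05787012],
       [ 0.00509639,  0.67299861, -0.73962619,  1.05101953],
       [ 0.        ,  0.        ,  0.        ,  1.        ]])}
top {'vfov': 44.964625800148184, 'cx': 281.2846260623176, 'cy': 208.57498386693345, 'k1': 0.06496446086866228, 'extrinsics': array([[-0.00321725, -0.99997148, -0.00683361, -0.03258568],
       [-0.980467  ,  0.00449824, -0.1966322 ,  0.60631296],
       [ 0.19665733,  0.00606751, -0.98045351,  1.03779158],
       [ 0.        ,  0.        ,  0.        ,  1.        ]])}
{'clock': 0.1, 'q': array([-1.38930782e+00,  3.81131133e-01,  1.29813912e+00,  1.77649346e-05,
        1.46356942e+00, -2.15303102e-01]), 'joint_velocities': array([-0.0003374 , -0.00401446, -0.0022527 ,  0.00099052,  0.00122614,
       -0.00065346]), 'joint_efforts': array([ 4.80629067e-03, -4.49220443e+01, -2.31656921e+01, -1.33265248e-04,
        3.67221655e-03,  3.18152118e-07]), 'eef_pos': array([ 0.21251436, -0.50705301,  0.2557876 ]), 'eef_rot': array([-3.07874573e+00, -6.18949411e-01, -6.08316537e-05]), 'ft_force': array([-0.44331239, -0.10349119, -0.84323562]), 'torque': array([ 0.03054581, -0.02856409,  0.01588362]), 'finger_force': 0.0, 'grip_width': 0.9960077812016516}
```

View pics/side0.png

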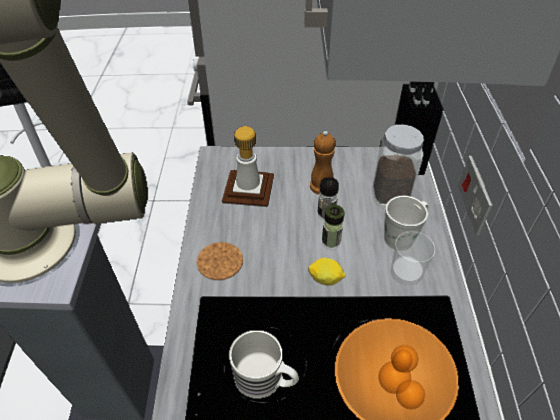

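View pics/top0.png

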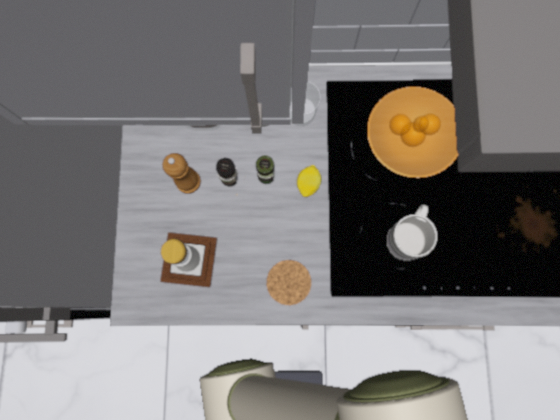

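The side view shows the brass head at about (246,137), the dock at (248,187) and the coaster at (220,260). The top view shows the head at (173,250), the dock at (189,260) and the coaster at (289,283). The head is clear of its neighbours.

```bash
cat >h.py <<'E'
from plant import robot
import cv2,numpy as np
def cam(n):
    c=robot.camera_info(n);f=210/np.tan(np.radians(c["vfov"]/2));return c,f
def ray(n,p):
    c,f=cam(n);d=np.array([(p[0]-c["cx"])/f,(p[1]-c["cy"])/f]);u=d.copy()
    for _ in range(20):u=d/(1+c["k1"]*(u@u))
    E=c["extrinsics"];R=E[:3,:3];return -R.T@E[:3,3],R.T@np.array([*u,1])
def plane(n,p,z):
    o,d=ray(n,p);return o+d*(z-o[2])/d[2]
def tri(a,b):
    (o1,d1),(o2,d2)=ray("side",a),ray("top",b)
    t=np.linalg.lstsq(np.c_[d1,-d2],o2-o1,rcond=None)[0]
    p,q=o1+t[0]*d1,o2+t[1]*d2;return (p+q)/2,np.linalg.norm(p-q)
def proj(n,P):
    c,f=cam(n);X=c["extrinsics"]@np.r_[P,1];u=X[:2]/X[2];u=u*(1+c["k1"]*(u@u));return u*f+[c["cx"],c["cy"]]
def blob(img,box,lo,hi):
    x0,y0,x1,y1=box;h=cv2.cvtColor(np.ascontiguousarray(img[y0:y1,x0:x1]),cv2.COLOR_RGB2HSV)
    m=cv2.inRange(h,np.array(lo),np.array(hi))
    cs,_=cv2.findContours(m,cv2.RETR_EXTERNAL,cv2.CHAIN_APPROX_NONE);k=max(cs,key=cv2.contourArea)
    return k+np.array([x0,y0])
E
python3 - <<'E'
from h import *
S=cv2.imread("pics/side0.png")[:,:,::-1];T=cv2.imread("pics/top0.png")[:,:,::-1]
ks=blob(S,(195,238,246,285),(3,60,60),(25,255,255));kt=blob(T,(262,255,318,310),(3,60,60),(25,255,255))
es,et=cv2.fitEllipse(ks),cv2.fitEllipse(kt);print("coaster",es,et,tri(es[0],et[0]),plane("side",es[0],.006),plane("top",et[0],.006))
ks=blob(S,(230,120,262,170),(12,130,60),(32,255,255));kt=blob(T,(155,232,192,270),(16,130,60),(32,255,255))
for n,k in(("side",ks),("top",kt)):
    print(n,cv2.boundingRect(k),cv2.minEnclosingCircle(k),cv2.contourArea(k),cv2.fitEllipse(k))
c=cv2.resize(S[110:215,210:285],None,fx=5,fy=5,interpolation=2);d=cv2.resize(T[220:300,150:225],None,fx=5,fy=5,interpolation=2)
o=np.zeros((525,750,3),np.uint8);o[:,:375]=c;o[:400,375:]=d;cv2.imwrite("pics/crop0.png",o[:,:,::-1])
# rows of side blob
m=np.zeros((420,560),np.uint8);cv2.drawContours(m,[ks],-1,255,-1)
for y in range(120,170):
    x=np.where(m[y])[0]
    if len(x):print(y,x[0],x[-1],end='; ')
E
```

```text
coaster ((219.3571319580078, 260.53857421875), (36.771629333496094, 45.73666000366211), 80.35716247558594) ((288.41552734375, 282.066650390625), (43.57352828979492, 44.10897445678711), 179.00730895996094) (array([ 0.45162877, -0.04993178,  0.00104736]), np.float64(0.0006644967736712877)) [ 0.45211353 -0.05376058  0.006     ] [ 0.45167983 -0.04980518  0.006     ]
side (234, 126, 21, 33) ((245.5, 141.9375), 16.13248634338379) 428.0 ((244.71583557128906, 139.8932647705078), (18.156902313232422, 33.158817291259766), 176.8372802734375)
top (162, 238, 24, 26) ((172.4146270751953, 250.756103515625), 13.015564918518066) 436.5 ((173.23696899414062, 250.7294921875), (22.6596622467041, 24.860721588134766), 14.046553611755371)
126 243 248; 127 240 250; 128 238 251; 129 237 252; 130 237 253; 131 236 254; 132 235 254; 133 235 254; 134 234 254; 135 235 254; 136 235 254; 137 235 254; 138 235 254; 139 236 252; 140 236 251; 141 237 251; 142 237 251; 143 236 251; 144 238 251; 145 239 251; 146 240 251; 147 239 251; 148 240 251; 149 240 251; 150 240 251; 151 240 251; 152 240 251; 153 241 251; 154 241 251; 155 241 251; 156 241 250; 157 242 249; 158 244 246;
```

View pics/crop0.png

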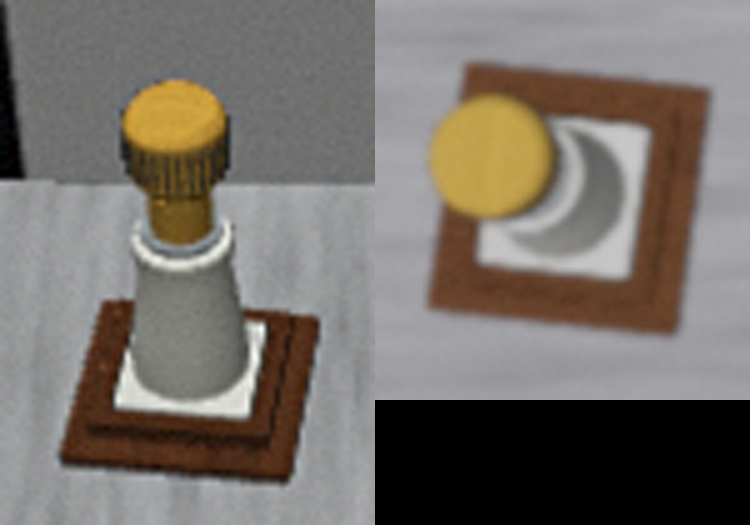

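The crop shows the head's dome clearly in both views: centre about (173.2,250.8) in the top view, and band columns 234.5–254.5 in the side view. The dock corners are sharp too, so I'll cross-check the mill axis against them.

```bash
python3 - <<'E'
from h import *
# dock corners, both views (same order): from crops
t=[(168.3,232.3),(216.8,237.5),(210.4,286.4),(161,281.2)]
s=[(230.5,170),(273.3,173.2),(267.2,205.8),(222.2,202)]
tp=np.array([plane("top",p,.011) for p in t]);print("dock top@.011",tp.round(4),tp.mean(0).round(4))
sp=np.array([plane("side",p,.011) for p in s]);print("dock side",sp.round(4),sp.mean(0).round(4))
P=plane("top",(173.2,250.8),.171);print("head",P)
# triangulate dome rim centre with side centre candidates
for y in(132,134,136,138):print(y,tri((244.6,y),(173.2,250.8)))
for dz,r in((.072,0),(.061,.0235),(.035,.0235),(0,.0145)):
  for dy in(-1,1):
    print(dz,dy,proj("side",[P[0],P[1]+dy*r,.11+dz]).round(1),proj("side",[P[0]+dy*r,P[1],.11+dz]).round(1))
from scipy.spatial.transform import Rotation as R
o=robot.get_obs();print(R.from_rotvec(o["eef_rot"]).as_matrix().round(3))
c=plane("top",(288.4,282.1),.006);print(c)
E
```

```text
dock top@.011 [[0.5631 0.2183 0.011 ]
 [0.5507 0.1098 0.011 ]
 [0.4428 0.1212 0.011 ]
 [0.4549 0.2296 0.011 ]] [0.5029 0.1697 0.011 ]
dock side [[0.4557 0.2276 0.011 ]
 [0.564  0.2158 0.011 ]
 [0.5512 0.103  0.011 ]
 [0.4444 0.1152 0.011 ]] [0.5039 0.1654 0.011 ]
head [0.50282742 0.17056419 0.171     ]
132 (array([0.50284007, 0.1697258 , 0.17543008]), np.float64(0.0010776302969686406))
134 (array([0.50300238, 0.17096113, 0.16914545]), np.float64(8.400812028193274e-05))
136 (array([0.50316609, 0.17220592, 0.16280202]), np.float64(0.001257653424275517))
138 (array([0.50333122, 0.17346028, 0.15639899]), np.float64(0.002443492211654476))
0.072 -1 [244.2 129.4] [244.2 129.4]
0.072 1 [244.2 129.4] [244.2 129.4]
0.061 -1 [243.9 140.1] [233.8 133.4]
0.061 1 [245.1 126.9] [255.2 133.4]
0.035 -1 [244.5 149.4] [234.6 142.7]
0.035 1 [245.7 136.2] [255.6 142.7]
0 -1 [245.6 158.8] [239.6 154.6]
0 1 [246.2 150.6] [252.2 154.6]
[[ 0.922  0.386 -0.   ]
 [ 0.386 -0.922  0.001]
 [ 0.    -0.001 -1.   ]]
[ 0.45160726 -0.0497705   0.006     ]
```
Consistent. Head (0.503, 0.1700), z band 0.145..0.171. Coaster: top y -0.0498, side -0.0538; average perhaps (0.452,-0.051). dock side: .1654 vs .1697 → averaging: 0.168. Head tri: side-vs-top predicted 134 row agrees with top estimate... With observations: predicted band top 133.4 rows side extremes, consistent with P. Fine: y .170 (±2 mm); gripping centers only along closing direction; compliance? Grasp yaw choose. Gripper closing on axis: force. Then while twisting about the tool axis, TCP offset perpendicular to closing causes spindle side loads; small.

Careful with the scale: shifts go in units of 100 mm. That gives: -0.0427 m is -0.427, 0.044 m is 0.44.

Emit:
{"api": "inch_along", "payload": {
  "moves": [
    {"sx": 0.44, "sy": -0.427},
    {"sx": 0.44, "sy": -0.427},
    {"sx": 0.44, "sy": -0.427},
    {"sx": 0.44, "sy": -0.427},
    {"sx": 0.44, "sy": -0.427},
    {"sx": 0.44, "sy": -0.427},
    {"sx": 0.44, "sy": -0.427},
    {"sx": 0.44, "sy": -0.427},
    {"sx": 0.44, "sy": -0.427},
    {"sx": 0.44, "sy": -0.427},
    {"sx": 0.44, "sy": -0.427},
    {"sx": 0.44, "sy": -0.427}
  ],
  "finger_gap": 1.0
}}

```text
clock: 1.6
eef_pos: [0.5019, 0.1715, 0.2561]
eef_rot: [3.08, 0.62, -0.0]
ft_force: [0.5, -1.2, 0.7]
grip_width: 0.999
finger_force: 0.0
```

Emit:
{"api": "inch_along", "payload": {
  "moves": [
    {"rz": -0.14},
    {"rz": -0.14},
    {"rz": -0.14},
    {}
  ]
}}

```text
clock: 2.1
eef_pos: [0.5014, 0.1694, 0.256]
eef_rot: [-2.884, -1.246, 0.001]
ft_force: [-0.2, -0.3, -0.1]
grip_width: 0.995
finger_force: 0.0
```

```bash
cat >>h.py <<'E'
from scipy.spatial.transform import Rotation as Ro
def togo(P):
    o=robot.get_obs();R=Ro.from_rotvec(o["eef_rot"]).as_matrix();np.set_printoptions(suppress=True,precision=4)
    print("t",o["clock"],"q",o["q"],"tcp",o["eef_pos"],"tilt z",R[:,2],"\ntogo tool",R.T@(np.array(P)-o["eef_pos"]),"F",o["ft_force"],"M",o["torque"],"grip",o["grip_width"],o["finger_force"])
E
python3 -c "
from h import *
togo([.503,.170,.160])"
```

```text
t 2.1 q [0.102  0.3447 1.3546 0.     1.4431 0.8571] tcp [0.5014 0.1694 0.256 ] tilt z [-0.0008 -0.0001 -1.    ] 
togo tool [0.0016 0.0009 0.096 ] F [-0.2146 -0.3118 -0.1099] M [-0.0133 -0.0199  0.0388] grip 0.9948664972824791 0.0
```

Scaled: 0.03 m is 0.3, 0.02 m is 0.2.

Emit:
{"api": "inch_along", "payload": {
  "moves": [
    {"sx": 0.016, "sy": 0.009, "sz": 0.3},
    {"sz": 0.3},
    {"sz": 0.2},
    {"sz": 0.16},
    {}
  ]
}}

```text
clock: 2.72
eef_pos: [0.5028, 0.1698, 0.1594]
eef_rot: [-2.884, -1.244, 0.004]
ft_force: [0.8, -0.3, 0.7]
grip_width: 1.003
finger_force: 0.0
```

Emit:
{"api": "inch_along", "payload": {
  "moves": [
    {},
    {},
    {},
    {}
  ],
  "finger_gap": 0.0,
  "grip_force": 40
}}

```text
clock: 3.22
eef_pos: [0.5029, 0.1705, 0.1612]
eef_rot: [-2.883, -1.247, -0.001]
ft_force: [-3.7, 2.3, 5.7]
grip_width: 0.538
finger_force: 40.7
```

```bash
python3 -c "
from h import *
togo([.503,.170,.160])
a=np.hstack([robot.get_image('side')[80:230,180:330],robot.get_image('top')[180:330,110:260]])
cv2.imwrite('pics/grip.png',cv2.resize(a,None,fx=2.6,fy=2.6)[:,:,::-1])"
```

```text
t 3.225 q [0.1032 0.4381 1.5023 0.001  1.2007 0.857 ] tcp [0.5029 0.1705 0.1612] tilt z [ 0.0003  0.001  -1.    ] 
togo tool [-0.0003  0.0004  0.0012] F [-3.6657  2.3333  5.7012] M [0.5134 0.5778 0.0148] grip 0.5376981271072971 40.68228363990784
```

View pics/grip.png

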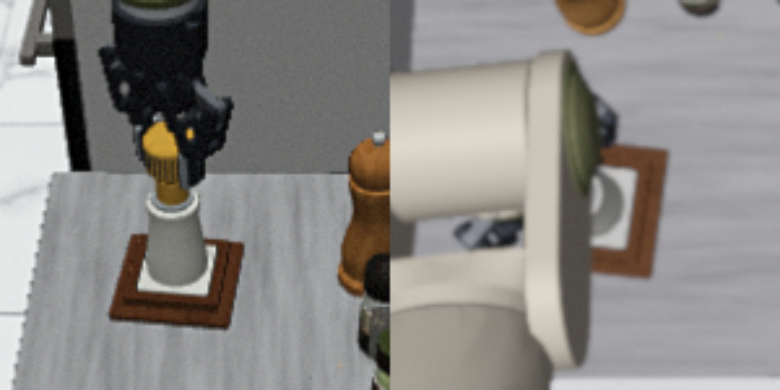

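The head is held at 45.7 mm, square on the band, with the mill still seated in the dock. Next I'll do a first gentle twist with a slight upward pull.

Scaled: -0.0004 m is -0.004, -0.001 m is -0.01.

Emit:
{"api": "inch_along", "payload": {
  "moves": [
    {"sz": -0.01, "rz": -0.12},
    {"sz": -0.006, "rz": -0.16},
    {"sz": -0.005, "rz": -0.16},
    {"sz": -0.004, "rz": -0.16},
    {"sz": -0.003, "rz": -0.16},
    {"sz": -0.003, "rz": -0.16}
  ],
  "grip_force": 50
}}

```text
clock: 4.08
eef_pos: [0.5041, 0.1703, 0.1635]
eef_rot: [2.024, 2.402, 0.004]
ft_force: [5.2, 4.2, -5.6]
grip_width: 0.539
finger_force: 52.2
```

```bash
python3 -c "
from h import *
togo([.503,.170,.160])"
```

```text
t 4.075 q [ 0.1028  0.4364  1.4976  0.001   1.2051 -0.0681] tcp [0.5041 0.1703 0.1635] tilt z [ 0.0024  0.0012 -1.    ] 
togo tool [-0.0001 -0.0012  0.0035] F [ 5.1924  4.1939 -5.6005] M [ 0.693  -0.9785 -0.1423] grip 0.5388764091285578 52.158467173576355
```

Scaled: -0.0003 m is -0.003.

Emit:
{"api": "inch_along", "payload": {
  "moves": [
    {"sz": -0.003, "rz": -0.17},
    {"sz": -0.003, "rz": -0.17},
    {"sz": -0.003, "rz": -0.17},
    {"sz": -0.003, "rz": -0.17},
    {"sz": -0.003, "rz": -0.17},
    {"sz": -0.003, "rz": -0.17}
  ]
}}

```text
clock: 4.82
eef_pos: [0.5049, 0.1716, 0.1659]
eef_rot: [0.592, 3.081, 0.008]
ft_force: [6.1, 11.5, -3.7]
grip_width: 0.535
finger_force: 52.2
```

```bash
python3 -c "
from h import *
togo([.503,.170,.160])"
```

```text
t 4.825 q [ 0.1038  0.434   1.4935  0.004   1.2084 -1.0885] tcp [0.5049 0.1716 0.1659] tilt z [ 0.0054  0.0043 -1.    ] 
togo tool [ 0.0012 -0.0022  0.0059] F [ 6.0564 11.5291 -3.6755] M [ 2.0778 -1.205  -0.082 ] grip 0.5354296042622989 52.211228013038635
```

Scaled: 0.0014 m is 0.014, -0.0004 m is -0.004.

Emit:
{"api": "inch_along", "payload": {
  "moves": [
    {"sy": 0.014, "sz": -0.003, "rz": 0.1},
    {"sz": -0.004, "rz": 0.17},
    {"sz": -0.004, "rz": 0.17},
    {"sz": -0.004, "rz": 0.17},
    {"sz": -0.004, "rz": 0.17},
    {"sz": -0.004, "rz": 0.17}
  ]
}}

```text
clock: 5.58
eef_pos: [0.5041, 0.1713, 0.1675]
eef_rot: [1.951, 2.461, 0.001]
ft_force: [2.4, 0.5, -5.5]
grip_width: 0.537
finger_force: 52.5
```

Emit:
{"api": "inch_along", "payload": {
  "moves": [
    {"sz": -0.004, "rz": 0.17},
    {"sz": -0.004, "rz": 0.17},
    {"sz": -0.004, "rz": 0.17},
    {"sz": -0.004, "rz": 0.17},
    {"sz": -0.004, "rz": 0.17},
    {"sz": -0.004, "rz": 0.17}
  ]
}}

```text
clock: 6.32
eef_pos: [0.5031, 0.171, 0.1694]
eef_rot: [-2.905, -1.196, 0.004]
ft_force: [-1.4, 0.6, -4.7]
grip_width: 0.537
finger_force: 52.7
```

```bash
python3 -c "
from h import *
togo([.503,.170,.160])"
```

```text
t 6.325 q [ 0.1049  0.4303  1.4881 -0.0006  1.2254  0.8948] tcp [0.5031 0.171  0.1694] tilt z [-0.0022 -0.0008 -1.    ] 
togo tool [-0.0008  0.0006  0.0094] F [-1.3529  0.6337 -4.6501] M [-0.142   0.1788  0.1405] grip 0.536523684280135 52.734548449516296
```

Scaled: -0.0004 m is -0.004, -0.0003 m is -0.003.

Emit:
{"api": "inch_along", "payload": {
  "moves": [
    {"sz": -0.003, "rz": -0.1},
    {"sz": -0.004, "rz": -0.17},
    {"sz": -0.004, "rz": -0.17},
    {"sz": -0.004, "rz": -0.17},
    {"sz": -0.004, "rz": -0.17},
    {"sz": -0.004, "rz": -0.17},
    {"sz": -0.004, "rz": -0.17},
    {"sz": -0.004, "rz": -0.17},
    {"sz": -0.004, "rz": -0.17},
    {"sz": -0.004, "rz": -0.17},
    {"sz": -0.004, "rz": -0.17},
    {"sz": -0.004, "rz": -0.17}
  ]
}}

```text
clock: 7.82
eef_pos: [0.505, 0.1723, 0.175]
eef_rot: [0.593, 3.082, 0.006]
ft_force: [4.6, 8.4, -4.2]
grip_width: 0.541
finger_force: 52.7
```

```bash
python3 -c "
from h import *
togo([.503,.170,.160])
cv2.imwrite('pics/mid.png',cv2.resize(robot.get_image('side')[80:230,180:330],None,fx=4,fy=4)[:,:,::-1])"
```

```text
t 7.825 q [ 0.1057  0.425   1.4785  0.0027  1.234  -1.0861] tcp [0.505  0.1723 0.175 ] tilt z [ 0.0037  0.003  -1.    ] 
togo tool [ 0.001 -0.003  0.015] F [ 4.6263  8.4367 -4.2079] M [ 1.4542 -0.9795 -0.0498] grip 0.5411587515632368 52.673980593681335
```

View pics/mid.png

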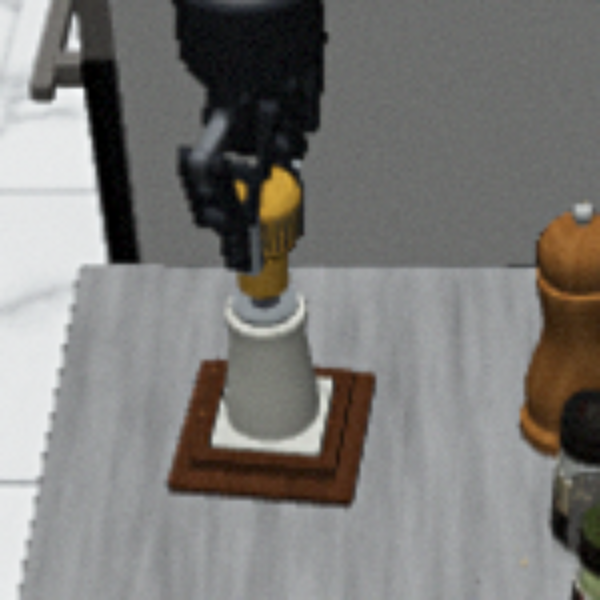

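The mill is still seated at crop (275,400), and the head has risen about 12 mm. I'll keep twisting.

Emit:
{"api": "inch_along", "payload": {
  "moves": [
    {"sz": -0.003, "rz": 0.1},
    {"sz": -0.004, "rz": 0.17},
    {"sz": -0.004, "rz": 0.17},
    {"sz": -0.004, "rz": 0.17},
    {"sz": -0.004, "rz": 0.17},
    {"sz": -0.004, "rz": 0.17},
    {"sz": -0.004, "rz": 0.17},
    {"sz": -0.004, "rz": 0.17},
    {"sz": -0.004, "rz": 0.17},
    {"sz": -0.004, "rz": 0.17},
    {"sz": -0.004, "rz": 0.17},
    {"sz": -0.004, "rz": 0.17}
  ]
}}

```text
clock: 9.38
eef_pos: [0.5038, 0.1711, 0.1795]
eef_rot: [2.905, 1.196, 0.0]
ft_force: [0.2, -0.4, -1.5]
grip_width: 0.541
finger_force: 53.1
```

```bash
python3 -c "
from h import *
togo([.503,.170,.160])"
```

```text
t 9.375 q [ 0.1049  0.4193  1.4733 -0.0003  1.2488  0.8949] tcp [0.5038 0.1711 0.1795] tilt z [ 0.0003 -0.0002 -1.    ] 
togo tool [-0.0014  0.0003  0.0195] F [ 0.1801 -0.41   -1.5188] M [-0.0666 -0.0139  0.0153] grip 0.5412544284950594 53.128405809402466
```

Scaled: -0.0005 m is -0.005, -0.0004 m is -0.004.

Emit:
{"api": "inch_along", "payload": {
  "moves": [
    {"sz": -0.003, "rz": -0.1},
    {"sz": -0.004, "rz": -0.17},
    {"sz": -0.004, "rz": -0.17},
    {"sz": -0.005, "rz": -0.17},
    {"sz": -0.005, "rz": -0.17},
    {"sz": -0.005, "rz": -0.1}
  ]
}}

```text
clock: 10.12
eef_pos: [0.5038, 0.1712, 0.1821]
eef_rot: [2.108, 2.329, 0.0]
ft_force: [-0.0, -0.8, -1.7]
grip_width: 0.541
finger_force: 53.2
```

```bash
python3 -c "
from h import *
togo([.503,.170,.160])"
```

```text
t 10.125 q [ 0.1049  0.4165  1.4695 -0.0001  1.2554  0.0053] tcp [0.5038 0.1712 0.1821] tilt z [ 0.0002 -0.0001 -1.    ] 
togo tool [-0.0011 -0.0009  0.0221] F [-0.0192 -0.8117 -1.7332] M [0.0247 0.0076 0.0403] grip 0.5409726580863004 53.153886795043945
```

Free: Fz is only the head's weight and there is no torque or side load. I'll lift slowly, then look.

Emit:
{"api": "inch_along", "payload": {
  "moves": [
    {"sz": -0.02},
    {"sz": -0.03},
    {"sz": -0.05},
    {"sz": -0.1},
    {"sz": -0.15},
    {"sz": -0.2},
    {"sz": -0.2},
    {}
  ]
}}

```text
clock: 11.12
eef_pos: [0.5042, 0.1713, 0.2586]
eef_rot: [2.111, 2.323, 0.004]
ft_force: [0.4, 0.4, -2.5]
grip_width: 0.533
finger_force: 53.2
```

```bash
python3 -c "
from h import *
togo([.452,-.051,.250])
cv2.imwrite('pics/lift.png',robot.get_image('side')[:,:,::-1])"
```

```text
t 11.125 q [ 0.105   0.3469  1.3436 -0.      1.4476  0.0093] tcp [0.5042 0.1713 0.2586] tilt z [ 0.0035  0.0004 -1.    ] 
togo tool [-0.2163 -0.0733  0.0083] F [ 0.4092  0.3607 -2.5227] M [0.0244 0.0102 0.0333] grip 0.5332788898714729 53.20169448852539
```

View pics/lift.png

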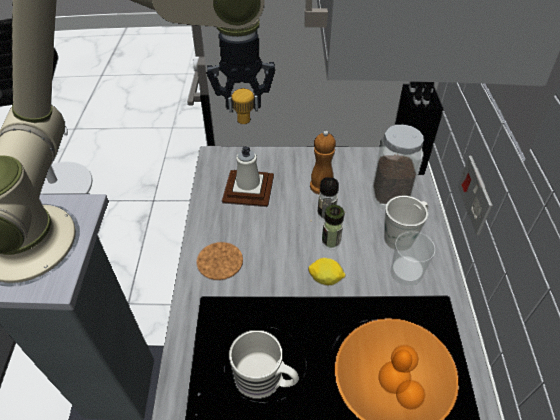

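The head is off and hanging at (243,103). The mill is seated with its bare spindle showing at (246,152). Moving above the coaster now.

Scaled: -0.056 m is -0.56, -0.05 m is -0.5.

Emit:
{"api": "inch_along", "payload": {
  "moves": [
    {"sx": -0.3, "sy": -0.1},
    {"sx": -0.5, "sy": -0.17},
    {"sx": -0.56, "sy": -0.193},
    {"sx": -0.5, "sy": -0.17},
    {"sx": -0.3, "sy": -0.1},
    {"sz": 0.3},
    {"sz": 0.5},
    {"sz": 0.5},
    {"sz": 0.3},
    {},
    {}
  ]
}}

```text
clock: 12.55
eef_pos: [0.4519, -0.0509, 0.0977]
eef_rot: [2.111, 2.325, 0.001]
ft_force: [-0.4, -0.5, -1.9]
grip_width: 0.539
finger_force: 53.1
```

```bash
python3 -c "
from h import *
togo([.452,-.051,.057])
S=robot.get_image('side');T=robot.get_image('top')
cv2.imwrite('pics/s2f.png',S[:,:,::-1]);cv2.imwrite('pics/t2f.png',T[:,:,::-1])
a=np.hstack([S[180:300,155:285],T[220:340,225:355]])
cv2.imwrite('pics/pre.png',cv2.resize(a,None,fx=3,fy=3,interpolation=2)[:,:,::-1])"
```

```text
t 12.55 q [-0.3735  0.4172  1.7881 -0.      0.9352 -0.4696] tcp [ 0.4519 -0.0509  0.0977] tilt z [ 0.0011 -0.0004 -1.    ] 
togo tool [-0.0001  0.      0.0407] F [-0.4047 -0.5237 -1.9085] M [-0.035  -0.0426 -0.0324] grip 0.5387237028559065 53.140236139297485
```

View pics/pre.png

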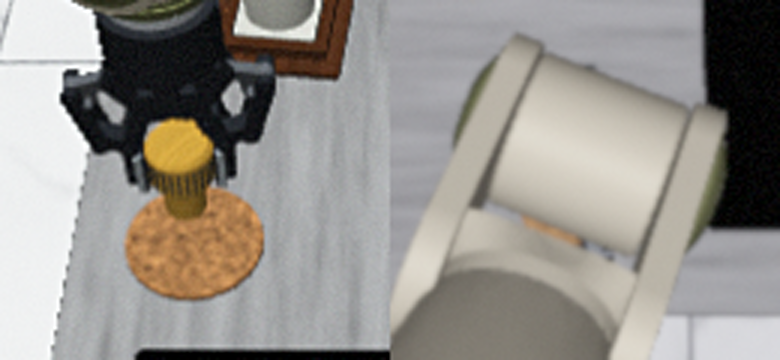

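The side view shows the foot hanging above the coaster, its front lip at about (217.3,252.3) px, with the coaster centre at (219.4,260.5). The arm hides it in the top view. I'll check that against the projection.

```bash
python3 -c "
from h import *
p=lambda P:proj('side',P).round(1)
print('foot lip pred',p([.452,-.051-.0145,.0467]),'dome apex',p([.452,-.051,.1187]),'band L/R',p([.452-.0235,-.051,.1077]),p([.452+.0235,-.051,.1077]),'coaster',p([.452,-.051,.006]),'1cm x',p([.462,-.051,.006]))
S=cv2.imread('pics/s2f.png')[:,:,::-1]
k=blob(S,(195,210,240,258),(18,150,60),(32,255,255));print(cv2.boundingRect(k))
m=np.zeros((420,560),np.uint8);cv2.drawContours(m,[k],-1,255,-1)
for y in range(214,258,2):
    x=np.where(m[y])[0]
    if len(x):print(y,x[0],x[-1],end='; ')
"
```

```text
foot lip pred [216.9 253.2] dome apex [213.9 224.8] band L/R [202.7 228.4] [226.3 228.5] coaster [219.4 259.5] 1cm x [224.1 259.5]
(203, 219, 23, 34)
220 210 219; 222 208 220; 224 205 222; 226 205 224; 228 203 225; 230 203 225; 232 203 225; 234 204 224; 236 206 223; 238 208 223; 240 208 223; 242 208 223; 244 210 222; 246 210 223; 248 210 223; 250 212 222; 252 213 219;
```

Scaled: 0.0015 m is 0.015, -0.001 m is -0.01.

Emit:
{"api": "inch_along", "payload": {
  "moves": [
    {"sx": -0.01, "sz": 0.12},
    {"sz": 0.12},
    {"sz": 0.06},
    {"sz": 0.03},
    {"sz": 0.015},
    {"sz": 0.01},
    {}
  ]
}}

```text
clock: 13.52
eef_pos: [0.4517, -0.0518, 0.0615]
eef_rot: [2.112, 2.325, 0.0]
ft_force: [-0.7, -0.5, -2.0]
grip_width: 0.539
finger_force: 53.1
```

Emit:
{"api": "inch_along", "payload": {
  "moves": [
    {"sz": 0.01},
    {"sz": 0.01},
    {}
  ]
}}

```text
clock: 13.9
eef_pos: [0.4516, -0.0518, 0.0594]
eef_rot: [-2.112, -2.325, 0.0]
ft_force: [-0.0, 0.2, -2.2]
grip_width: 0.531
finger_force: 53.1
```

Emit:
{"api": "inch_along", "payload": {
  "moves": [
    {"sz": 0.008},
    {"sz": 0.008},
    {}
  ]
}}

```text
clock: 14.28
eef_pos: [0.4516, -0.0518, 0.0578]
eef_rot: [-2.112, -2.325, 0.0]
ft_force: [-0.4, 0.7, -0.9]
grip_width: 0.537
finger_force: 53.1
```

```bash
python3 -c "
from h import *
togo([.452,-.051,.057])"
```

```text
t 14.275 q [-0.3756  0.4885  1.8304  0.0001  0.8229 -0.4716] tcp [ 0.4516 -0.0518  0.0578] tilt z [-0.0001  0.0001 -1.    ] 
togo tool [0.0007 0.0005 0.0008] F [-0.3827  0.7304 -0.88  ] M [-0.0072  0.0431 -0.0442] grip 0.5366164462456317 53.139424324035645
```

Scaled: 0.0005 m is 0.005.

Emit:
{"api": "inch_along", "payload": {
  "moves": [
    {"sz": 0.005},
    {}
  ]
}}

```text
clock: 14.52
eef_pos: [0.4517, -0.0518, 0.0574]
eef_rot: [2.112, 2.325, 0.0]
ft_force: [-0.4, 0.2, 0.6]
grip_width: 0.533
finger_force: 53.4
```

Emit:
{"api": "inch_along", "payload": {
  "moves": [
    {"sz": 0.004},
    {}
  ]
}}

```text
clock: 14.78
eef_pos: [0.4517, -0.0518, 0.0573]
eef_rot: [2.112, 2.325, 0.0]
ft_force: [-1.7, -0.4, 5.7]
grip_width: 0.537
finger_force: 53.9
```

Scaled: -0.0003 m is -0.003.

Emit:
{"api": "inch_along", "payload": {
  "moves": [
    {"sz": -0.003},
    {}
  ],
  "grip_force": 20
}}

```text
clock: 15.02
eef_pos: [0.4516, -0.0518, 0.0574]
eef_rot: [2.112, 2.325, 0.0]
ft_force: [-0.8, 1.0, 3.7]
grip_width: 0.537
finger_force: 53.7
```

Emit:
{"api": "inch_along", "payload": {
  "moves": [
    {},
    {}
  ],
  "finger_gap": 0.55
}}

```text
clock: 15.28
eef_pos: [0.4517, -0.0518, 0.0572]
eef_rot: [2.112, 2.325, 0.0]
ft_force: [-0.2, -0.0, 0.8]
grip_width: 0.548
finger_force: 7.5
```

Emit:
{"api": "inch_along", "payload": {
  "moves": [
    {},
    {}
  ],
  "finger_gap": 0.58
}}

```text
clock: 15.52
eef_pos: [0.4516, -0.0518, 0.0571]
eef_rot: [-2.112, -2.325, 0.0]
ft_force: [-0.3, 0.0, 0.2]
grip_width: 0.577
finger_force: 0.1
```

Emit:
{"api": "inch_along", "payload": {
  "moves": [
    {},
    {}
  ],
  "finger_gap": 0.65
}}

```text
clock: 15.78
eef_pos: [0.4516, -0.0518, 0.0572]
eef_rot: [2.112, 2.325, 0.0]
ft_force: [-0.5, 0.8, -0.0]
grip_width: 0.646
finger_force: 0.0
```

Emit:
{"api": "inch_along", "payload": {
  "moves": [
    {},
    {},
    {}
  ],
  "finger_gap": 0.95
}}

```text
clock: 16.15
eef_pos: [0.4516, -0.0518, 0.0572]
eef_rot: [2.112, 2.325, -0.0]
ft_force: [0.4, 0.2, -0.3]
grip_width: 0.951
finger_force: 0.0
```

Scaled: -0.06 m is -0.6, -0.05 m is -0.5.

Emit:
{"api": "inch_along", "payload": {
  "moves": [
    {"sz": -0.1},
    {"sz": -0.2},
    {"sz": -0.4},
    {"sz": -0.5},
    {"sz": -0.5},
    {"sz": -0.2},
    {"sx": -0.5, "sy": 0.1},
    {"sx": -0.6, "sy": 0.1},
    {"sx": -0.6, "sy": 0.1},
    {"sx": -0.5, "sy": 0.1},
    {"sx": -0.3},
    {}
  ]
}}

```text
clock: 17.65
eef_pos: [0.5151, -0.2984, 0.2472]
eef_rot: [-2.115, -2.323, 0.0]
ft_force: [-0.8, -0.1, -0.3]
grip_width: 0.949
finger_force: 0.0
```

```bash
python3 -c "
from h import *
togo([.452,-.051,.057])
S=robot.get_image('side');T=robot.get_image('top')
cv2.imwrite('pics/end.png',np.vstack([S[100:300,130:430],T[130:330,110:410]])[:,:,::-1])
kt=blob(T,(262,250,318,315),(3,60,60),(17,255,255));print(cv2.fitEllipse(cv2.convexHull(kt)))
kt=blob(T,(262,250,318,315),(20,140,60),(32,255,255));e=cv2.fitEllipse(kt);print(e,plane('top',e[0],.067))"
```

```text
t 17.65 q [-0.7237  0.4672  1.1815 -0.0001  1.4932 -0.8174] tcp [ 0.5151 -0.2984  0.2472] tilt z [-0.0002  0.0001 -1.    ] 
togo tool [ 0.2522 -0.0396  0.1902] F [-0.8286 -0.0852 -0.349 ] M [ 0.0065 -0.0051 -0.0111] grip 0.9490191499913265 0.0
((288.3674621582031, 282.06103515625), (44.320556640625, 44.672515869140625), 178.8793182373047)
((288.9563293457031, 281.4989929199219), (20.509775161743164, 21.31443977355957), 179.01443481445312) [ 0.4495 -0.0505  0.067 ]
```

View pics/end.png

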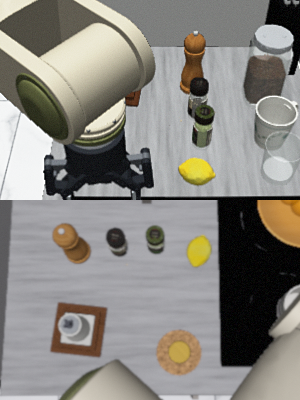

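The top view shows the head upright at full (289,281.5) px and the coaster at (288.4,282.1), so it is within about 2 mm of centre. The mill is seated and the bystanders haven't moved.

```bash
python3 -c "
from plant import robot
print(robot.job_done())"
```

```text
the job is handed in; nothing more can be done
None
```

The mill head came off by twisting with a gentle pull, with the mill still seated in its dock. It now stands upright within about 2 mm of the coaster's centre, nothing else in the final view had moved, and I handed the job in at about 18 s.

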